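Weigh the parcel on the spring balance

ROBOT

A 6-joint arm with a two-finger parallel gripper is mounted at the origin on the work surface; the furniture and walls round the work are solid. World frame = base frame: x ahead of the robot, y to its left, z up, the work surface at z = 0. Lengths are in m, angles in rad, forces in N, time in s.
With the tool pointing down it reaches from about 0.4 to 0.925 m from the base axis. Payload 3.4 kg.
Tool frame: the origin (TCP) lies between the finger pads; the fingertips stand 8 mm ahead of it and the grasp point (between the pads) lies 11 mm behind it (tcp_to_tips is the distance from the TCP to the fingertips, in m); x points along the fingers, z is the direction in which the jaws open and shut, and the axes are right-handed (so a half turn about x gives the same grasp; the last joint's range is limited). The gripper opens to 85 mm and grips with 20 to 120 N. Pads are 22 mm wide; open, the fingers measure 114 mm over their backs; the gripper's body (76 mm by 85 mm) begins 54 mm behind the grasp point. The pads swing forward as they close: fully open they stand 13 mm farther back than shut.
Start: joints at [-1.355, 0.307, 1.506, -0, 1.328, -0.073], TCP at [0.164, -0.551, 0.239] pointing down, gripper open.
Joint ranges: [-3.12, 3.12], [-1.05, 2.28], [0.14, 2.33], [-1.42, 4.57], [0.1, 2.73], [-2.68, 2.68]. Speed limits (rad/s): [2.57, 2.57, 3.14, 3.14, 3.14, 3.14].

INTERFACE

Orientations are given as a rotation vector (axis times angle).
In Python, from bench import state, camera, hand_in, tcp_to_tips gives the robot as it stands.
- The arm moves only by the tool servo_tool, never from a script. Its argument "series" is a list of rows, each an object of numbers: "tx", "ty", "tz": the shift along the world's x, y, z in cm; "rx", "ry", "rz": the turn, a rotation vector about the world's x, y, z in rad; "claw": the opening, from 0 (shut) to 1 (fully open). In form: [{"tx": .., "ty": .., "tz": .., "rx": .., "ry": .., "rz": .., "claw": ..}, ...]. A call has 1 to 5 rows; each row is the pose to reach, as a shift and turn from the pose commanded when the call began; what a row does not reach only later rows make up. A row lasts 1/12 s, in which the tool goes at most 41.7 mm and 7.16 degrees, less where a joint would pass 70% of its speed; a pose out of reach is approached as far as the arm can. A call with a gripper value outside its range is refused whole. The fingers move at their own pace and stop on an object; "squeeze" is the grip in N (left out, the last holds). Time passes only in rows, so rows that repeat a pose let the fingers close. It gives the time, the measured TCP pose, the force and the opening at its end, in the units of the state.
- state(): the state, without advancing time (a new reading comes with each control period).
- camera(name): name is "scene" or "top"; returns a dict with "img" (480x640x3 uint8, red, green, blue), "fx", "fy", "cx", "cy" (pixels), "extrinsics" (4x4, takes a point from camera to world coordinates). Camera axes: x right, y down, z forward; pixel columns grow to the right and rows downward; lengths in m; the calibration is good to about 2 mm. A picture is of the moment at which its call begins. There is no depth.
- hand_in(): hands the job in, once; it reports no verdict.
The state is a dict: "clock": time; "joint_positions": joint angles; "qd": joint speeds; "joint_efforts": joint torques, N m; "eef_pos": TCP position; "tool_rot": TCP orientation; "contact_force": force on the tool from outside, world axes, zero at the start; "ft_torque": the same for the moment, N m; "opening": finger opening in m.
Only numpy, scipy, OpenCV 4.12 (cv2) and the standard library are available. Lean on these libraries where they do the work, as an engineer would, in place of code of your own. Each camera call takes 0.05 s, during which the arm holds its last target.

TASK

Weigh the parcel: pick it up by its grip, hang it by its loop on the sprung hook of the balance and ease it down until the hook carries all of it, so that the hook neither drops nor springs up and is never forced to its lower stop. Once you have let go and it hangs still, push the sliding marker down until it is level with the balance's pointer, and leave the parcel hanging there. Leave the award where it stands.

Things in the scene. Friction and masses are not known exactly. Their poses are not given: they have to be found in the camera images.
- scale: Spring balance on a stand, fixed to the desk; it may stand turned by up to 0.3 rad. Origin: foot of its column, on the desk. Its -x axis points from the white scale board (120 mm wide, from 114 to 316 mm high) the way the hook points, roughly at the robot; z up. Steel foot plate 170 x 200 x 18 mm. Only the hook and the marker move.
- weigh_hook (a joint): How far the hook has dipped (m): 0 unloaded, grows downward, lower stop at 0.095. A spring lifts it: about 90 N/m, lightly damped. The parcel's weight varies and makes it dip some 25 to 80 mm.
- hook_seat (a point): Middle of the upper face of the hook's seat, where the parcel's bar belongs; 110 mm in front of the scale's origin (its -x), 240 mm above the desk when unloaded. The hook is a flat steel arm, 14 mm wide, 8 mm thick, running along the scale's x. The seat is 43 mm long; in front of it the tip stands up 18 mm above the seat, behind it a stop stands up 8 mm. It moves with the hook; axes as the scale's.
- pointer (a point): Dark pointer of the balance, beside the slot on the white board, 44 mm to the right of its middle (the scale's -y); its middle height is this point. It moves down with the hook, at the seat's height. Axes as the scale's.
- marker (a joint): How far the sliding marker has been pushed down its rod (m), 0 at the top, up to 0.13. It starts 15 to 35 mm higher than the unloaded pointer and stays where it is left; about 2 N move it.
- marker_pad (a point): Centre of the marker's black thumb pad, 32 x 34 x 12 mm (x, y, z; its top is 6 mm above this point), which sticks out to the right (the scale's -y) of the board, 128 mm from the scale's middle. The marker is level with the pointer when this point is at the pointer's height.
- parcel_grip (a point): Point to grip the parcel: on the black upright tab on its top, 14 mm thick (parcel's x), 36 mm wide (y), 50 mm high; the point is 160 mm above the parcel's underside, 22 mm under the tab's top, 28 mm above its foot. The parcel is a cardboard box 90 x 120 x 60 mm (x, y, z) of 0.23 to 0.72 kg, standing upright; axes as the parcel's, z up. It may be hung either way round.
- parcel_bar (a point): Middle of the loop's upper bar, 30 mm under parcel_grip: round, 8 mm thick, running along the parcel's y, 130 mm above the underside. Under it a clear opening, 52 mm wide and 62 mm high, leads through along the parcel's x: the hook goes in there, under the bar.
- award: Clear crystal award on a black base, 51 x 70 x 133 mm, stands loose to one side of the balance (the parcel stands on the other). Origin: centre of its underside. To be left alone.
There are look-alikes about, which are no part of the job. There is more than one size of the part that bears parcel_grip; the job needs the larger.

How it is judged:
On the way, in this order (a step that is already met when the one before it is completed fails the run):
1. the parcel hangs still on the hook, let go (distance between parcel_bar and hook_seat below 0.032 m and value of joint weigh_hook above 0.02 m and velocity of joint weigh_hook between -0.015 and 0.015 m/s and contact force between the fingers and anything else below 0.1 N), for 0.3 s.
2. the marker is pushed level with the pointer, to 6 mm (z of marker_pad in the frame of pointer between -0.006 and 0.006 m), for 0.2 s.
At the end, for the whole second after the job is handed in: The parcel hangs upright (to 0.25 rad) by its bar in the seat of the hook (bar's middle within 32 mm of the seat's middle), the hook has dipped more than 20 mm and is still (under 15 mm/s), and the marker's pad is level with the pointer to 6 mm (all of step 2 and distance between parcel_bar and hook_seat below 0.032 m and value of joint weigh_hook above 0.02 m and velocity of joint weigh_hook between -0.015 and 0.015 m/s and angle between parcel_bar's own z axis and vertical below 0.25 rad); the robot touches nothing.
It fails at once if the hook dropped faster than 0.12 m/s (load let fall on it) (velocity of joint weigh_hook above 0.12 m/s).
It fails at once if the hook sprang up faster than 0.12 m/s (velocity of joint weigh_hook below -0.12 m/s).
It fails at once if the hook was forced to its lower stop (dip over 90 mm) (value of joint weigh_hook above 0.09 m).
It fails at once if the award was moved more than 30 mm (distance of award from where it was at the start of the episode above 0.03 m).
It also fails if it takes over 67 s, if anything falls off the work surface, if the arm or the gripper's body presses on something with over 40 N, if the wrist force passes 120 N, or if a joint passes its speed limit or range.

## Working session

There is one attempt and no reset: what is moved stays moved. The work goes in short steps, Python scripts to look and compute and a tool call to move; the robot and the scene stay as the last step left them, time stands still between calls to the robot, and variables do not carry over. Pictures are saved under pics/ and viewed, and the job is handed in when it is done.

Besides the shell and the picture viewer there is one more tool, called as name([rows], argument=value, ...), one row to a line, values as JSON. servo_tool: Moves the arm, as the interface text tells. Its arguments: {"type":"object","properties":{"series":{"type":"array"},"squeeze":{"type":"number"}},"required":["series"]}

```bash
mkdir -p pics; ls
cat > h.py <<'E'
import numpy as np, cv2
from bench import state, camera, hand_in, tcp_to_tips
def shot(n,fn):
    c=camera(n); cv2.imwrite('pics/'+fn,c['img'][:,:,::-1]); np.save('pics/'+fn+'.npy',c,allow_pickle=True); return c
def load(fn): return np.load('pics/'+fn+'.npy',allow_pickle=True).item()
def ray(c,u,v):
    E=np.array(c['extrinsics']); d=E[:3,:3]@np.array([(u-c['cx'])/c['fx'],(v-c['cy'])/c['fy'],1]); return E[:3,3],d
def onz(c,u,v,z):
    o,d=ray(c,u,v); return o+d*(z-o[2])/d[2]
def tri(c1,p1,c2,p2):
    o1,d1=ray(c1,*p1);o2,d2=ray(c2,*p2)
    s=np.linalg.lstsq(np.c_[d1,-d2],o2-o1,rcond=None)[0]
    a=o1+d1*s[0];b=o2+d2*s[1]; return (a+b)/2,np.linalg.norm(a-b)
def proj(c,P):
    E=np.array(c['extrinsics']); p=E[:3,:3].T@(np.array(P)-E[:3,3]); return c['fx']*p[0]/p[2]+c['cx'],c['fy']*p[1]/p[2]+c['cy']
E
python3 - <<'E'
from h import *
np.set_printoptions(precision=4,suppress=True)
for n in('scene','top'):
    c=shot(n,n+'0.png'); print(n,c['fx'],c['cx'],c['cy'],np.array(c['extrinsics']))
print(state())
E
```

```text
pics
scene 597.1470216162273 321.2378424174048 233.91431218326247 [[-0.9076 -0.2451  0.3409  0.0266]
 [-0.4198  0.54   -0.7295  1.1057]
 [-0.0053 -0.8052 -0.593   1.079 ]
 [ 0.      0.      0.      1.    ]]
top 464.163212345278 325.2308761930104 242.4021112000632 [[ 0.0122 -0.9897  0.1424  0.3738]
 [-0.9998 -0.014  -0.0117 -0.0092]
 [ 0.0136 -0.1422 -0.9897  1.3416]
 [ 0.      0.      0.      1.    ]]
{'clock': 0.1, 'joint_positions': array([-1.3545,  0.3075,  1.5075,  0.    ,  1.3284, -0.0734]), 'qd': array([ 0.0014, -0.0015, -0.0038,  0.0015, -0.0012, -0.0017]), 'joint_efforts': array([  0.0002, -45.853 , -25.2608,  -0.0001,   0.0056,  -0.    ]), 'eef_pos': array([ 0.1642, -0.5504,  0.2385]), 'tool_rot': array([ 0.9944,  1.3339, -0.9923]), 'contact_force': array([-0.3967, -0.4609, -0.4698]), 'ft_torque': array([-0.0206,  0.0144,  0.0447]), 'opening': 0.08528551153250194}
```

View pics/scene0.png

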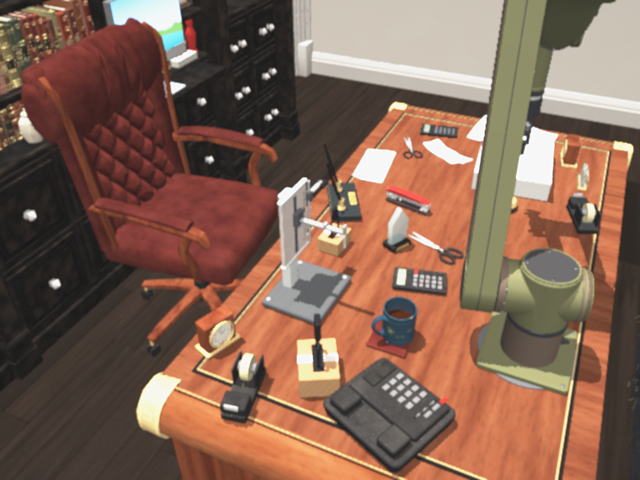

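View pics/top0.png

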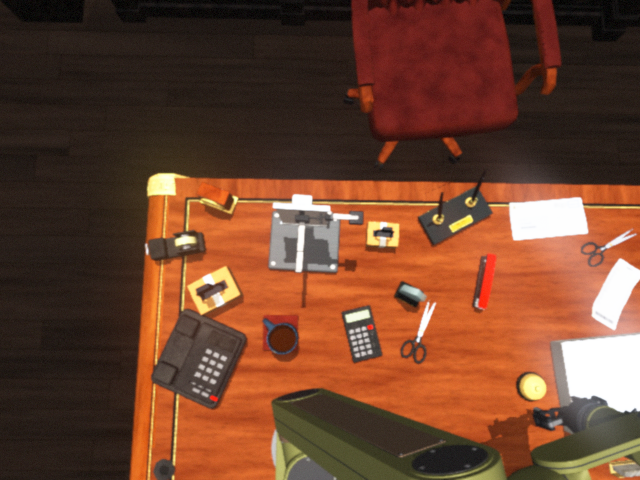

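Run:
```python
import cv2, numpy as np
a=cv2.imread('pics/scene0.png');b=cv2.imread('pics/top0.png')
def cr(i,x,y,w,h,s,n): cv2.imwrite('pics/'+n,cv2.resize(i[y:y+h,x:x+w],None,fx=s,fy=s,interpolation=cv2.INTER_CUBIC))
cr(a,260,170,100,240,0.0+2.4,'c1.png')
p=cv2.resize(a[300:410,280:360],None,fx=5,fy=5,interpolation=2)
q=cv2.resize(a[170:320,260:370],None,fx=3.6,fy=3.6,interpolation=2)
o=np.zeros((550,800,3),np.uint8);o[:550,:400]=p;o[:540,400:796]=q;cv2.imwrite('pics/c1.png',o)
p=cv2.resize(b[255:325,175:255],None,fx=5,fy=5,interpolation=2)
q=cv2.resize(b[185:285,260:410],None,fx=2.6,fy=2.6,interpolation=2)
o=np.zeros((350,800,3),np.uint8);o[:350,:400]=p;o[:260,400:790]=q;cv2.imwrite('pics/c2.png',o)
```

```text
(no output)
```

View pics/c1.png

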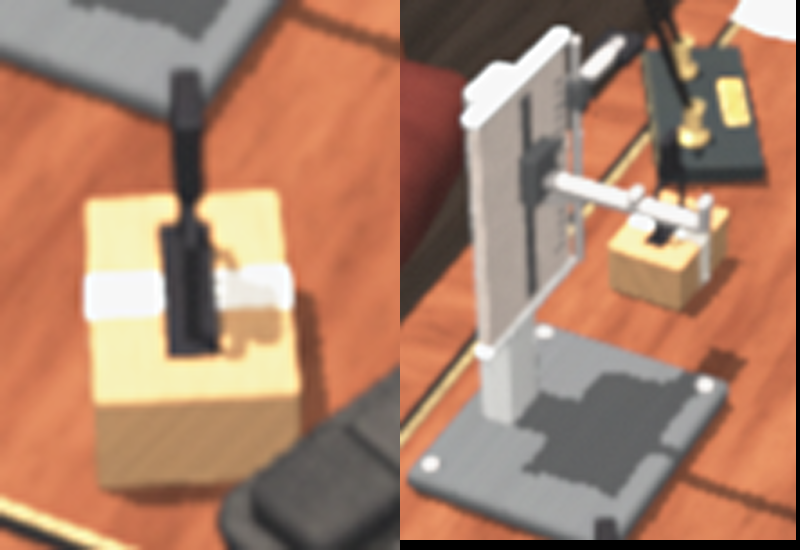

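View pics/c2.png

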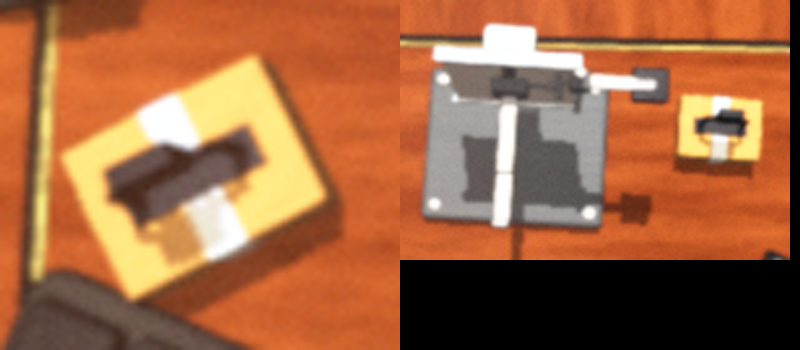

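Run:
```python
from h import *
np.set_printoptions(precision=4,suppress=True)
t=load('top0.png');s=load('scene0.png')
hsv=cv2.cvtColor(t['img'],cv2.COLOR_RGB2HSV); 
roi=np.zeros((480,640),np.uint8); roi[258:322,183:250]=1
m=((hsv[:,:,0]>15)&(hsv[:,:,0]<30)&(hsv[:,:,2]>190)).astype(np.uint8)*roi
# drop gold line left
n,l,st,_=cv2.connectedComponentsWithStats(m); k=1+np.argmax(st[1:,4]); print(st[k])
ks=[i for i in range(1,n) if st[i,4]>60]; pts=np.argwhere(np.isin(l,ks))[:,::-1]
P=np.array([onz(t,u,v,0.06)[:2] for u,v in pts]).astype(np.float32)
r=cv2.minAreaRect(P); print('parcel top rect',r, cv2.boxPoints(r))
# tab points
print('tab scene top, tri:')
# tab top in scene crop (186,85)/5+(280,300); in top: see dark
for a in [(317.2,315),]: 
    print(onz(s,*a,0.182))
d=((hsv[:,:,2]<70)).astype(np.uint8)*roi
n,l,st,ce=cv2.connectedComponentsWithStats(d)
for i in range(1,n): print(st[i],ce[i])
# scale plate
for q in [(276.5,214.6),(272.7,263.5),(333,267)]: print('bolt',onz(t,*q,0.019))
g=((hsv[:,:,1]<60)&(hsv[:,:,2]>50)&(hsv[:,:,2]<150)).astype(np.uint8); r2=np.zeros_like(g); r2[200:285,262:345]=1; g*=r2
pts=np.argwhere(g)[:,::-1];P=np.array([onz(t,u,v,0.018)[:2] for u,v in pts]).astype(np.float32)
print('plate',cv2.minAreaRect(P))
# hook tip
# top: hook tip front (500,222)/2.6 ; hook root (510,100)
for q,z in [((400+0,0),0)]: pass
for a in [(498,222),(508,108),(504,165)]:
    q=((a[0]-400)/2.6+260,a[1]/2.6+185); print('hook top',q,onz(t,*q,0.24))
for a in [(705,200),(690,222),(635,195),(552,182)]:
    q=((a[0]-400)/3.6+260,a[1]/3.6+170); print('hook scene',q,onz(s,*q,0.24))
```

```text
[187 266  53  48 927]
parcel top rect ((0.42590922117233276, 0.28796860575675964), (0.15649932622909546, 0.13452909886837006), 88.43084716796875) [[0.3565 0.2116]
 [0.491  0.2079]
 [0.4953 0.3643]
 [0.3608 0.368 ]]
tab scene top, tri:
[0.4274 0.2712 0.182 ]
[201 294   1   1   1] [201. 294.]
[198 321   1   1   1] [198. 321.]
bolt [0.6435 0.1174 0.019 ]
bolt [0.5011 0.1244 0.019 ]
bolt [ 0.4934 -0.0479  0.019 ]
plate ((0.5846365094184875, 0.03453227877616882), (0.19542047381401062, 0.202259823679924), 87.47318267822266)
hook top (297.6923076923077, 270.38461538461536) [0.4642 0.0424 0.24  ]
hook top (301.53846153846155, 226.53846153846155) [0.57   0.0353 0.24  ]
hook top (300.0, 248.46153846153845) [0.5168 0.0379 0.24  ]
hook scene (344.72222222222223, 225.55555555555554) [0.4717 0.0192 0.24  ]
hook scene (340.55555555555554, 231.66666666666666) [0.4709 0.0464 0.24  ]
hook scene (325.27777777777777, 224.16666666666666) [0.5168 0.0334 0.24  ]
hook scene (302.22222222222223, 220.55555555555554) [0.5745 0.0428 0.24  ]
```

```bash
cat > z.py <<'E'
import cv2,sys
f,x,y,w,h,s,o=sys.argv[1:]; x,y,w,h,s=map(int,(x,y,w,h,s))
i=cv2.imread('pics/'+f)[y:y+h,x:x+w]; i=cv2.resize(i,None,fx=s,fy=s,interpolation=cv2.INTER_CUBIC)
for k in range(0,w):
    if (x+k)%5==0: cv2.line(i,(k*s+s//2,0),(k*s+s//2,4 if (x+k)%10 else 9),(0,255,0),1)
    if (x+k)%10==0: cv2.putText(i,str(x+k),(k*s+s//2-10,20),0,.35,(0,255,0),1)
for k in range(0,h):
    if (y+k)%5==0: cv2.line(i,(0,k*s+s//2),(4 if (y+k)%10 else 9,k*s+s//2),(0,255,0),1)
    if (y+k)%10==0: cv2.putText(i,str(y+k),(11,k*s+s//2+4),0,.35,(0,255,0),1)
cv2.imwrite('pics/'+o,i)
E
python3 z.py top0.png 180 258 70 64 9 z1.png; python3 z.py top0.png 262 190 105 85 7 z2.png; python3 z.py scene0.png 275 175 80 70 8 z3.png;python3 z.py scene0.png 290 305 55 95 6 z4.png
```

```text
(no output)
```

View pics/z1.png

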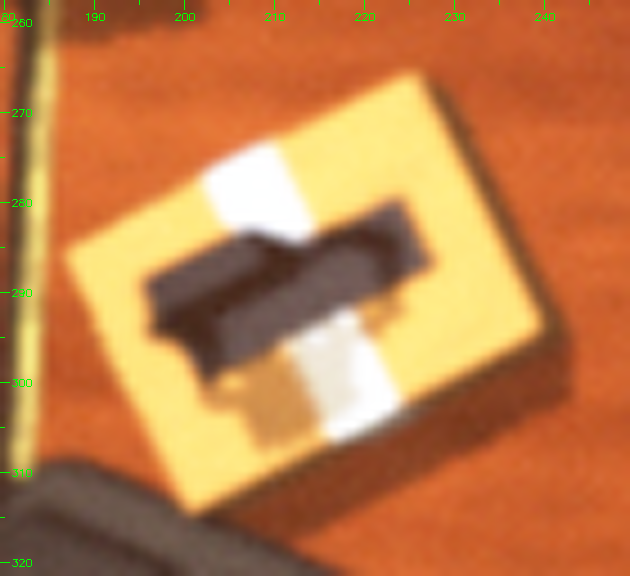

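View pics/z2.png

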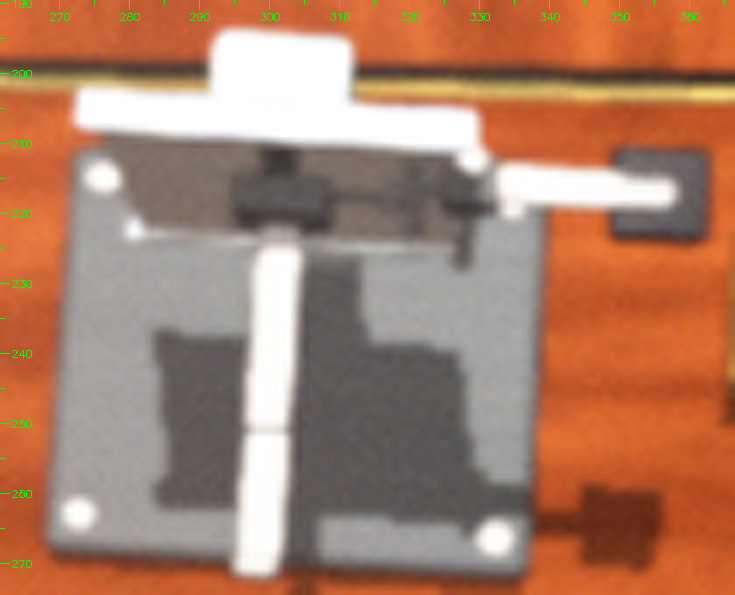

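View pics/z3.png

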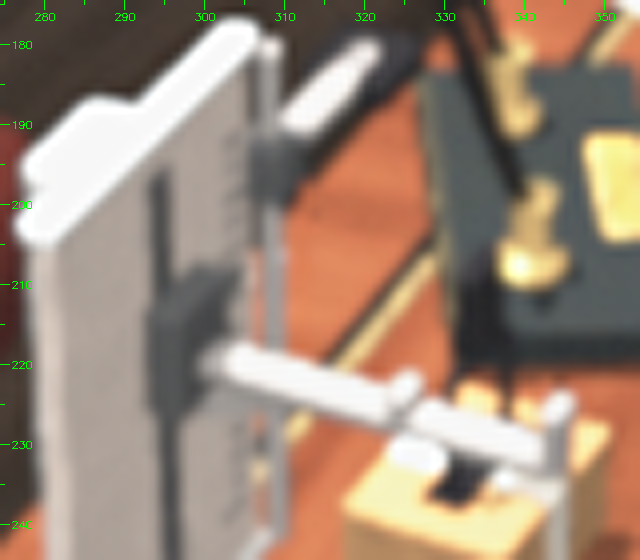

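View pics/z4.png

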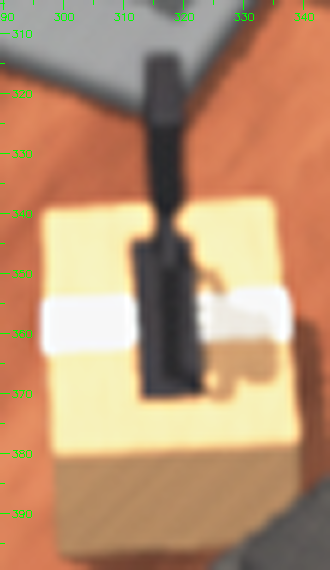

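Run:
```python
from h import *
np.set_printoptions(precision=4,suppress=True)
t=load('top0.png');s=load('scene0.png')
A=np.array([onz(t,*q,0.06)[:2] for q in [(226,265.5),(187,286),(200.5,314.5),(240,294)]])
B=np.array([onz(s,*q,0.06)[:2] for q in [(334.5,337.5),(296.5,339.5),(298.5,380),(339.5,378)]])
for X in(A,B):
    print(X, X.mean(0),[np.linalg.norm(X[i]-X[(i+1)%4]) for i in range(4)])
    for i in range(4):
        d=X[(i+1)%4]-X[i]; print(np.arctan2(d[1],d[0]),end=' ')
    print()
print('tabtop scene',onz(s,317,319,.182), 'top', onz(t,204,287,.182))
for q in [(276.3,215),(272.8,263),(332.3,266.5)]: print('bolt',onz(t,*q,0.020))
for q in [(271,212),(268,269),(337,271.5)]: print('plate',onz(t,*q,0.018))
print('tip tri',tri(t,(297.7,270),s,(344.3,225)))
print('stop top z.248',onz(t,300,250.5,.248),onz(s,325,222,.248),tri(t,(300,250.5),s,(325,222)))
print('hook root', onz(t,301.5,226,.24))
print('board top corners z.316',onz(t,273,206,.316),onz(t,330,210,.316), onz(t,(273+330)/2,208,.316))
print('pad', [onz(t,356,217,z) for z in (.26,.28)], tri(t,(356,217.5),s,(324,181)))
print('rod',tri(t,(333,212),s,(308,180)))
```

```text
[[0.4898 0.2489]
 [0.432  0.3531]
 [0.3553 0.3124]
 [0.4121 0.2073]] [0.4223 0.2804] [np.float64(0.11916121512898753), np.float64(0.0868832550803984), np.float64(0.11937433271617617), np.float64(0.08816697689527268)]
2.0770942506913785 -2.653253403713843 -1.0752826200861176 0.49093955059375854 
[[0.4136 0.2086]
 [0.4913 0.251 ]
 [0.4338 0.3555]
 [0.3554 0.3137]] [0.4235 0.2822] [np.float64(0.08850324409472364), np.float64(0.11933151778982569), np.float64(0.08885154274355016), np.float64(0.12015170771568934)]
0.49980367401053594 2.0736057653101385 -2.6510030314424267 -1.0651399444760357 
tabtop scene [0.4227 0.2824 0.182 ] top [0.4246 0.2765 0.182 ]
bolt [0.6421 0.1179 0.02  ]
bolt [0.5024 0.1241 0.02  ]
bolt [ 0.4947 -0.0459  0.02  ]
plate [0.6512 0.1337 0.018 ]
plate [0.4852 0.1375 0.018 ]
plate [ 0.4807 -0.0595  0.018 ]
tip tri (array([0.4636, 0.0415, 0.2585]), np.float64(7.741418546515566e-05))
stop top z.248 [0.5109 0.0375 0.248 ] [0.5165 0.0357 0.248 ] (array([0.5128, 0.0382, 0.2502]), np.float64(0.004680936374934538))
hook root [0.5714 0.0354 0.24  ]
board top corners z.316 [0.6026 0.0974 0.316 ] [ 0.5953 -0.0312  0.316 ] [0.5989 0.0331 0.316 ]
pad [array([ 0.5914, -0.0943,  0.26  ]), array([ 0.5873, -0.0928,  0.28  ])] (array([ 0.5831, -0.0944,  0.2754]), np.float64(0.00824643968969646))
rod (array([ 0.5946, -0.0378,  0.3056]), np.float64(0.0033211730674140177))
```

Run:
```python
from h import *
from scipy.spatial.transform import Rotation as R
s=state(); M=R.from_rotvec(s['tool_rot']).as_matrix(); print(M.round(3), np.arctan2(M[1,2],M[0,2]), tcp_to_tips)
t=load('top0.png'); print('award',onz(t,410,294,.0),'mug',onz(t,282,338,.09),'pens',onz(t,477,190,.15),'phone',onz(t,200,355,.04))
```

```text
[[-0.     0.958  0.286]
 [ 0.002  0.286 -0.958]
 [-1.     0.    -0.002]] -1.281073477644473 0.008
award [ 0.42005143 -0.27119288  0.        ] mug [0.29699284 0.08711697 0.09      ] pens [ 0.69112454 -0.42359726  0.15      ] phone [0.24588418 0.31323833 0.04      ]
```

servo_tool([
  {"tx":1.6,"ty":1.6,"tz":3,"rz":0.06,"claw":1},
  {"tx":3.2,"ty":3.2,"tz":6,"rz":0.12,"claw":1},
  {"tx":4.8,"ty":4.8,"tz":9,"rz":0.18,"claw":1},
  {"tx":6.4,"ty":6.4,"tz":12,"rz":0.24,"claw":1},
  {"tx":8,"ty":8,"tz":15,"rz":0.3,"claw":1},
])

```text
$.series[0]: bad value
```

servo_tool([
  {"tx":2.4,"ty":3,"tz":0.4,"rz":0.06,"claw":1},
  {"tx":4.8,"ty":6,"tz":0.8,"rz":0.12,"claw":1},
  {"tx":7.2,"ty":9,"tz":1.2,"rz":0.18,"claw":1},
  {"tx":9.6,"ty":12,"tz":1.6,"rz":0.24,"claw":1},
  {"tx":12,"ty":15,"tz":2,"rz":0.3,"claw":1},
])

```text
$.series[0]: bad value
```

servo_tool([
  {"tx":1.8,"ty":3.4,"tz":0,"rz":0.06,"claw":1},
  {"tx":3.6,"ty":6.8,"tz":0,"rz":0.12,"claw":1},
  {"tx":5.4,"ty":10.2,"tz":0,"rz":0.18,"claw":1},
  {"tx":7.2,"ty":13.6,"tz":0,"rz":0.24,"claw":1},
  {"tx":9,"ty":17,"tz":0,"rz":0.3,"claw":1},
])

```text
$.series[0]: bad value
```

servo_tool([
  {"tx":0.6,"ty":3.8,"tz":0,"rz":0.06,"claw":1},
  {"tx":1.2,"ty":7.6,"tz":0,"rz":0.12,"claw":1},
  {"tx":1.8,"ty":11.4,"tz":0,"rz":0.18,"claw":1},
  {"tx":2.4,"ty":15.2,"tz":0,"rz":0.24,"claw":1},
  {"tx":3,"ty":19,"tz":0,"rz":0.3,"claw":1},
])

```text
$.series[0]: bad value
```

servo_tool([
  {"tx":-0.2,"ty":3.8,"tz":-1,"rz":0.06,"claw":1},
  {"tx":-0.4,"ty":7.6,"tz":-2,"rz":0.12,"claw":1},
  {"tx":-0.6,"ty":11.4,"tz":-3,"rz":0.18,"claw":1},
  {"tx":-0.8,"ty":15.2,"tz":-4,"rz":0.24,"claw":1},
  {"tx":-1,"ty":19,"tz":-5,"rz":0.3,"claw":1},
])

```text
$.series[0]: bad value
```

servo_tool([
  {"tx":1.6,"ty":1.6,"tz":3,"rx":0,"ry":0,"rz":0.06,"claw":1},
  {"tx":3.2,"ty":3.2,"tz":6,"rx":0,"ry":0,"rz":0.12,"claw":1},
  {"tx":4.8,"ty":4.8,"tz":9,"rx":0,"ry":0,"rz":0.18,"claw":1},
  {"tx":6.4,"ty":6.4,"tz":12,"rx":0,"ry":0,"rz":0.24,"claw":1},
  {"tx":8,"ty":8,"tz":15,"rx":0,"ry":0,"rz":0.3,"claw":1},
])

```text
clock: 0.52
eef_pos: [0.2447, -0.4698, 0.3902]
tool_rot: [0.764, 1.434, -0.762]
contact_force: [-0.1, -0.7, 0.5]
opening: 0.0853
```

servo_tool([
  {"tx":2.4,"ty":3,"tz":0.4,"rx":0,"ry":0,"rz":0.06,"claw":1},
  {"tx":4.8,"ty":6,"tz":0.8,"rx":0,"ry":0,"rz":0.12,"claw":1},
  {"tx":7.2,"ty":9,"tz":1.2,"rx":0,"ry":0,"rz":0.18,"claw":1},
  {"tx":9.6,"ty":12,"tz":1.6,"rx":0,"ry":0,"rz":0.24,"claw":1},
  {"tx":12,"ty":15,"tz":2,"rx":0,"ry":0,"rz":0.3,"claw":1},
])

```text
clock: 0.93
eef_pos: [0.3648, -0.3193, 0.4092]
tool_rot: [0.531, 1.505, -0.531]
contact_force: [0.5, -0.8, 1.2]
opening: 0.0855
```

servo_tool([
  {"tx":1.8,"ty":3.4,"tz":0,"rx":0,"ry":0,"rz":0.06,"claw":1},
  {"tx":3.6,"ty":6.8,"tz":0,"rx":0,"ry":0,"rz":0.12,"claw":1},
  {"tx":5.4,"ty":10.2,"tz":0,"rx":0,"ry":0,"rz":0.18,"claw":1},
  {"tx":7.2,"ty":13.6,"tz":0,"rx":0,"ry":0,"rz":0.24,"claw":1},
  {"tx":9,"ty":17,"tz":0,"rx":0,"ry":0,"rz":0.3,"claw":1},
])

```text
clock: 1.35
eef_pos: [0.4545, -0.1491, 0.409]
tool_rot: [0.297, 1.551, -0.297]
contact_force: [0.3, -0.3, -0.3]
opening: 0.0852
```

servo_tool([
  {"tx":0.6,"ty":3.8,"tz":0,"rx":0,"ry":0,"rz":0.06,"claw":1},
  {"tx":1.2,"ty":7.6,"tz":0,"rx":0,"ry":0,"rz":0.12,"claw":1},
  {"tx":1.8,"ty":11.4,"tz":0,"rx":0,"ry":0,"rz":0.18,"claw":1},
  {"tx":2.4,"ty":15.2,"tz":0,"rx":0,"ry":0,"rz":0.24,"claw":1},
  {"tx":3,"ty":19,"tz":0,"rx":0,"ry":0,"rz":0.3,"claw":1},
])

```text
clock: 1.77
eef_pos: [0.4839, 0.0409, 0.409]
tool_rot: [0.061, 1.571, -0.061]
contact_force: [0.3, -0.4, 0.2]
opening: 0.0855
```

servo_tool([
  {"tx":-0.2,"ty":3.8,"tz":-1,"rx":0,"ry":0,"rz":0.06,"claw":1},
  {"tx":-0.4,"ty":7.6,"tz":-2,"rx":0,"ry":0,"rz":0.12,"claw":1},
  {"tx":-0.6,"ty":11.4,"tz":-3,"rx":0,"ry":0,"rz":0.18,"claw":1},
  {"tx":-0.8,"ty":15.2,"tz":-4,"rx":0,"ry":0,"rz":0.24,"claw":1},
  {"tx":-1,"ty":19,"tz":-5,"rx":0,"ry":0,"rz":0.3,"claw":1},
])

```text
clock: 2.18
eef_pos: [0.4735, 0.2307, 0.3585]
tool_rot: [-0.175, 1.564, 0.174]
contact_force: [1.0, -0.2, 0.5]
opening: 0.0855
```

servo_tool([
  {"tx":-1.3,"ty":1.3,"tz":-3,"rx":0,"ry":0,"rz":0.07,"claw":1},
  {"tx":-2.6,"ty":2.6,"tz":-6,"rx":0,"ry":0,"rz":0.14,"claw":1},
  {"tx":-4,"ty":4,"tz":-9.5,"rx":0,"ry":0,"rz":0.21,"claw":1},
  {"tx":-5.05,"ty":5.1,"tz":-12.9,"rx":0,"ry":0,"rz":0.275,"claw":1},
  {"tx":-5.05,"ty":5.1,"tz":-12.9,"rx":0,"ry":0,"rz":0.275,"claw":1},
])

```text
clock: 2.6
eef_pos: [0.4166, 0.2788, 0.2233]
tool_rot: [-0.394, 1.551, 0.39]
contact_force: [-0.9, -0.3, -1.4]
opening: 0.0854
```

```bash
python3 - <<'E'
from h import *
from scipy.spatial.transform import Rotation as R
shot('scene','scene1.png');shot('top','top1.png')
s=state(); M=R.from_rotvec(s['tool_rot']).as_matrix(); print(s['eef_pos'],M.round(3), np.arctan2(M[1,2],M[0,2]), s['joint_positions'])
E
python3 z.py scene1.png 270 240 100 160 4 z5.png
```

```text
[0.42273326 0.27963439 0.22924016] [[-0.003 -0.474  0.88 ]
 [-0.002  0.88   0.474]
 [-1.    -0.001 -0.004]] 0.4942021652285809 [ 5.01400531e-01  2.22315289e-01  1.65647211e+00 -5.02819420e-04
  1.26647416e+00  7.34898672e-03]
```

View pics/z5.png

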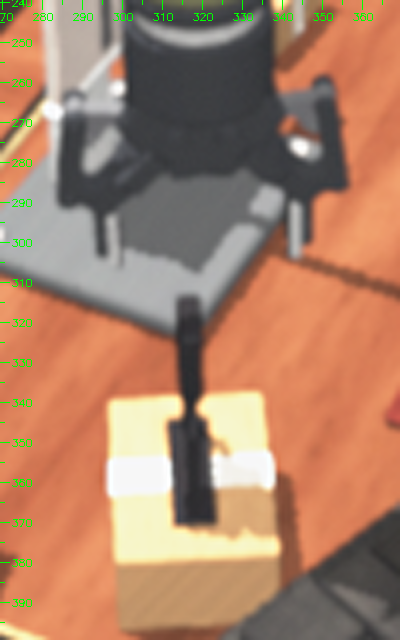

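servo_tool([
  {"tx":0,"ty":0.1,"tz":-2,"rx":0,"ry":0,"rz":0,"claw":1},
  {"tx":0,"ty":0.1,"tz":-4,"rx":0,"ry":0,"rz":0,"claw":1},
  {"tx":0,"ty":0.1,"tz":-6,"rx":0,"ry":0,"rz":0,"claw":1},
  {"tx":0,"ty":0.1,"tz":-7.2,"rx":0,"ry":0,"rz":0,"claw":1},
  {"tx":0,"ty":0.1,"tz":-7.2,"rx":0,"ry":0,"rz":0,"claw":1},
])

```text
clock: 3.12
eef_pos: [0.4251, 0.2803, 0.1583]
tool_rot: [-0.386, 1.536, 0.385]
contact_force: [0.7, 0.0, 0.6]
opening: 0.0855
```

servo_tool([
  {"tx":0,"ty":0,"tz":0,"rx":0,"ry":0,"rz":0,"claw":0.6},
  {"tx":0,"ty":0,"tz":0,"rx":0,"ry":0,"rz":0,"claw":0.4},
  {"tx":0,"ty":0,"tz":0,"rx":0,"ry":0,"rz":0,"claw":0},
  {"tx":0,"ty":0,"tz":0,"rx":0,"ry":0,"rz":0,"claw":0},
  {"tx":0,"ty":0,"tz":0,"rx":0,"ry":0,"rz":0,"claw":0},
], squeeze=60)

```text
clock: 3.53
eef_pos: [0.4245, 0.2812, 0.1593]
tool_rot: [-0.387, 1.534, 0.387]
contact_force: [-0.6, -1.0, 0.5]
opening: 0.0257
```

servo_tool([
  {"tx":0,"ty":0,"tz":0,"rx":0,"ry":0,"rz":0,"claw":0},
  {"tx":0,"ty":0,"tz":0,"rx":0,"ry":0,"rz":0,"claw":0},
  {"tx":0,"ty":0,"tz":0,"rx":0,"ry":0,"rz":0,"claw":0},
  {"tx":0,"ty":0,"tz":0,"rx":0,"ry":0,"rz":0,"claw":0},
], squeeze=60)

```text
clock: 3.87
eef_pos: [0.4247, 0.2814, 0.159]
tool_rot: [-0.387, 1.534, 0.388]
contact_force: [1.5, 0.7, 4.9]
opening: 0.0132
```

servo_tool([
  {"tx":0,"ty":0,"tz":1,"rx":0,"ry":0,"rz":0,"claw":0},
  {"tx":0,"ty":0,"tz":3,"rx":0,"ry":0,"rz":0,"claw":0},
  {"tx":0,"ty":0,"tz":5,"rx":0,"ry":0,"rz":0,"claw":0},
  {"tx":0,"ty":0,"tz":7,"rx":0,"ry":0,"rz":0,"claw":0},
  {"tx":0,"ty":0,"tz":9,"rx":0,"ry":0,"rz":0,"claw":0},
])

```text
clock: 4.28
eef_pos: [0.4221, 0.2802, 0.2483]
tool_rot: [-0.388, 1.54, 0.387]
contact_force: [0.6, -0.5, -3.6]
opening: 0.013
```

servo_tool([
  {"tx":0,"ty":0,"tz":2,"rx":0,"ry":0,"rz":0,"claw":0},
  {"tx":0,"ty":0,"tz":4,"rx":0,"ry":0,"rz":0,"claw":0},
  {"tx":0,"ty":0,"tz":6,"rx":0,"ry":0,"rz":0,"claw":0},
  {"tx":0,"ty":0,"tz":6,"rx":0,"ry":0,"rz":0,"claw":0},
  {"tx":0,"ty":0,"tz":6,"rx":0,"ry":0,"rz":0,"claw":0},
])

```text
clock: 4.7
eef_pos: [0.4235, 0.2809, 0.3084]
tool_rot: [-0.387, 1.536, 0.388]
contact_force: [-0.5, -1.2, -3.8]
opening: 0.0128
```

Run:
```python
from h import *
from scipy.spatial.transform import Rotation as R
shot('top','top2.png');
F=[]
for k in range(6): shot('scene','scene2.png'); F.append(state()['contact_force'])
F=np.array(F);print(F.round(2),F.mean(0))
s=state(); M=R.from_rotvec(s['tool_rot']).as_matrix(); print(s['clock'],s['eef_pos'],M.round(3), np.arctan2(M[1,2],M[0,2]), s['opening'])
```

```text
[[-0.03 -0.3  -4.28]
 [ 0.53  0.31 -3.58]
 [ 0.03  0.69 -4.49]
 [ 0.63 -0.41 -3.98]
 [ 0.31  0.96 -2.8 ]
 [-0.27 -0.58 -3.94]] [ 0.19861547  0.11073684 -3.84446498]
5.05 [0.42322413 0.28068207 0.3070836 ] [[-0.002 -0.474  0.88 ]
 [-0.001  0.88   0.474]
 [-1.    -0.    -0.003]] 0.4940411228856309 0.01307941444043853
```

View pics/scene2.png

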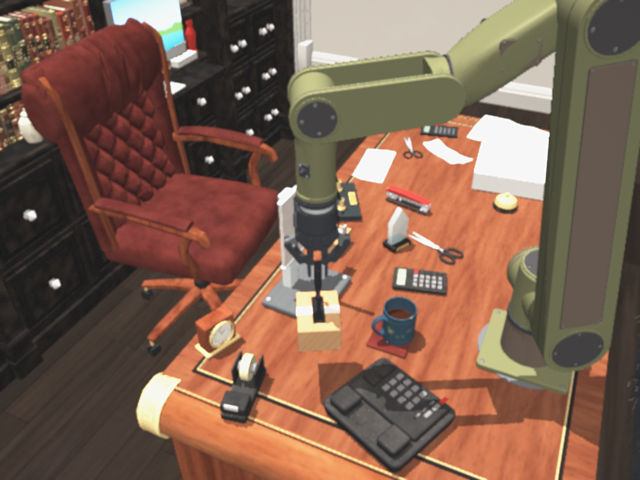

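servo_tool([
  {"tx":-0.2,"ty":-1.8,"tz":0,"rx":0,"ry":0,"rz":-0.05,"claw":0},
  {"tx":-0.5,"ty":-4.4,"tz":0,"rx":0,"ry":0,"rz":-0.11,"claw":0},
  {"tx":-0.8,"ty":-7,"tz":0,"rx":0,"ry":0,"rz":-0.17,"claw":0},
  {"tx":-1.1,"ty":-9.6,"tz":0,"rx":0,"ry":0,"rz":-0.23,"claw":0},
  {"tx":-1.3,"ty":-12.2,"tz":0,"rx":0,"ry":0,"rz":-0.29,"claw":0},
])

```text
clock: 5.47
eef_pos: [0.41, 0.1579, 0.3078]
tool_rot: [-0.159, 1.566, 0.158]
contact_force: [0.6, -1.1, -4.0]
opening: 0.0132
```

servo_tool([
  {"tx":0,"ty":-2.6,"tz":0,"rx":0,"ry":0,"rz":-0.06,"claw":0},
  {"tx":0,"ty":-5.2,"tz":0,"rx":0,"ry":0,"rz":-0.12,"claw":0},
  {"tx":0,"ty":-7.8,"tz":0,"rx":0,"ry":0,"rz":-0.18,"claw":0},
  {"tx":0,"ty":-10,"tz":0,"rx":0,"ry":0,"rz":-0.23,"claw":0},
  {"tx":0,"ty":-11.4,"tz":0,"rx":0,"ry":0,"rz":-0.255,"claw":0},
])

```text
clock: 5.88
eef_pos: [0.4103, 0.0429, 0.308]
tool_rot: [0.042, 1.571, -0.044]
contact_force: [1.0, -0.2, -2.7]
opening: 0.0132
```

servo_tool([
  {"tx":0,"ty":0,"tz":0,"rx":0,"ry":0,"rz":0,"claw":0},
  {"tx":0,"ty":0,"tz":0,"rx":0,"ry":0,"rz":0,"claw":0},
  {"tx":0,"ty":0,"tz":0,"rx":0,"ry":0,"rz":0,"claw":0},
])

```text
clock: 6.13
eef_pos: [0.4107, 0.0454, 0.3081]
tool_rot: [0.041, 1.571, -0.039]
contact_force: [0.5, 0.7, -3.6]
opening: 0.0132
```

```bash
python3 - <<'E'
from h import *
from scipy.spatial.transform import Rotation as R
shot('top','top3.png');shot('scene','scene3.png')
s=state(); M=R.from_rotvec(s['tool_rot']).as_matrix(); print(s['clock'],s['eef_pos'],M.round(3), np.arctan2(M[1,2],M[0,2]), s['opening'])
E
python3 z.py scene3.png 270 170 110 140 4 z6.png; python3 z.py top3.png 250 185 120 100 6 z7.png
```

```text
6.2333 [0.41073891 0.04571204 0.30816926] [[-0.     0.05   0.999]
 [ 0.     0.999 -0.05 ]
 [-1.     0.    -0.   ]] -0.04976287560391669 0.012965974988835682
```

View pics/z6.png

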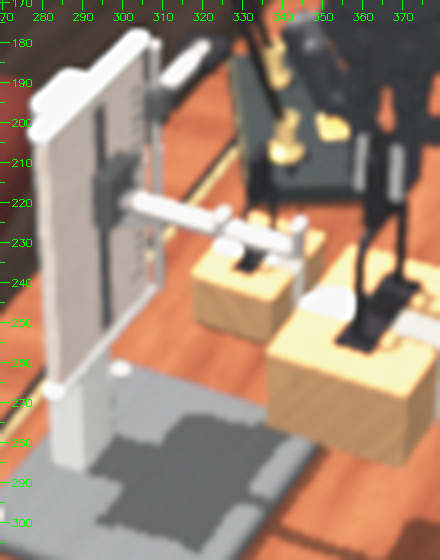

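View pics/z7.png

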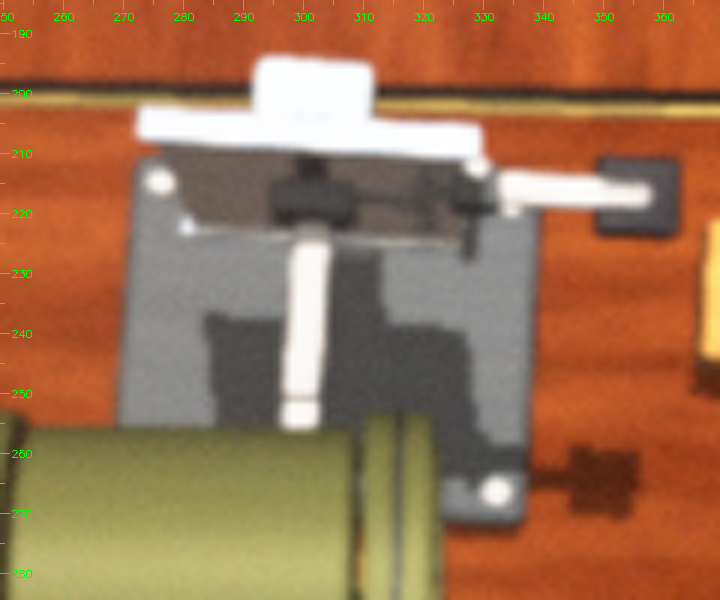

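```bash
python3 - <<'E'
from h import *
s=load('scene3.png')
for n,P in dict(bar=(.4107,.0457,.279),pl=(.4107,.0757,.245),pr=(.4107,.0157,.245),bot=(.4107,.0457,.213),boxt=(.4107,.0457,.209),seat=(.489,.04,.24),tip=(.4636,.0415,.258)).items(): print(n,np.round(proj(s,P),1))
E
python3 z.py scene3.png 335 200 50 75 8 z8.png
```

```text
bar [364.9 224.2]
pl [359.5 243.1]
pr [368.9 229.2]
bot [363.8 246.9]
boxt [363.7 248.2]
seat [334.7 228.4]
tip [344.3 225.2]
```

View pics/z8.png

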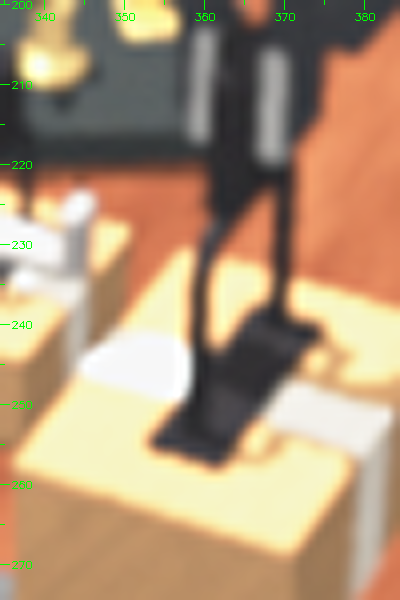

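servo_tool([
  {"tx":0.8,"ty":-0.1,"tz":0,"rx":0,"ry":0,"rz":0,"claw":0},
  {"tx":1.8,"ty":-0.2,"tz":0,"rx":0,"ry":0,"rz":0,"claw":0},
  {"tx":2.8,"ty":-0.3,"tz":0,"rx":0,"ry":0,"rz":0,"claw":0},
  {"tx":3.8,"ty":-0.3,"tz":0,"rx":0,"ry":0,"rz":0,"claw":0},
  {"tx":4.8,"ty":-0.3,"tz":0,"rx":0,"ry":0,"rz":0,"claw":0},
])

```text
clock: 6.65
eef_pos: [0.4605, 0.0421, 0.3082]
tool_rot: [0.04, 1.57, -0.04]
contact_force: [0.6, 0.2, -3.8]
opening: 0.0128
```

servo_tool([
  {"tx":1,"ty":-0.1,"tz":0,"rx":0,"ry":0,"rz":0,"claw":0},
  {"tx":2,"ty":-0.15,"tz":0,"rx":0,"ry":0,"rz":0,"claw":0},
  {"tx":3,"ty":-0.2,"tz":0,"rx":0,"ry":0,"rz":0,"claw":0},
  {"tx":3,"ty":-0.2,"tz":0,"rx":0,"ry":0,"rz":0,"claw":0},
  {"tx":3,"ty":-0.2,"tz":0,"rx":0,"ry":0,"rz":0,"claw":0},
])

```text
clock: 7.07
eef_pos: [0.4892, 0.0399, 0.308]
tool_rot: [0.04, 1.571, -0.04]
contact_force: [0.6, 0.8, -3.1]
opening: 0.013
```

```bash
python3 - <<'E'
from h import *
c=shot('scene','scene4.png');F=[]
for k in range(4): camera('scene');F.append(state()['contact_force'][2])
s=state(); print(s['clock'],s['eef_pos'],np.mean(F))
p=s['eef_pos']-np.array([0,0,.029]); print(proj(c,p))
E
python3 z.py scene4.png 290 180 80 90 7 z9.png
```

```text
7.3167 [0.48813453 0.04001797 0.30836113] -3.837813293556337
(np.float64(335.1457075080194), np.float64(214.97182863821834))
```

View pics/z9.png

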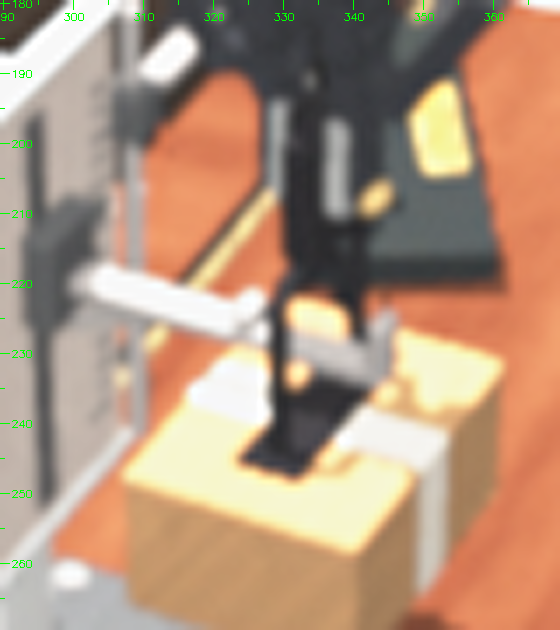

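servo_tool([
  {"tx":0,"ty":0,"tz":-0.8,"rx":0,"ry":0,"rz":0,"claw":0},
  {"tx":0,"ty":0,"tz":-1.6,"rx":0,"ry":0,"rz":0,"claw":0},
  {"tx":0,"ty":0,"tz":-2.4,"rx":0,"ry":0,"rz":0,"claw":0},
  {"tx":0,"ty":0,"tz":-2.9,"rx":0,"ry":0,"rz":0,"claw":0},
  {"tx":0,"ty":0,"tz":-3.2,"rx":0,"ry":0,"rz":0,"claw":0},
])

```text
clock: 7.73
eef_pos: [0.4879, 0.04, 0.2748]
tool_rot: [0.04, 1.573, -0.04]
contact_force: [0.8, -0.0, -3.4]
opening: 0.0126
```

servo_tool([
  {"tx":0,"ty":0,"tz":-0.3,"rx":0,"ry":0,"rz":0,"claw":0},
  {"tx":0,"ty":0,"tz":-0.6,"rx":0,"ry":0,"rz":0,"claw":0},
  {"tx":0,"ty":0,"tz":-0.9,"rx":0,"ry":0,"rz":0,"claw":0},
  {"tx":0,"ty":0,"tz":-1.2,"rx":0,"ry":0,"rz":0,"claw":0},
  {"tx":0,"ty":0,"tz":-1.5,"rx":0,"ry":0,"rz":0,"claw":0},
])

```text
clock: 8.15
eef_pos: [0.4889, 0.04, 0.2613]
tool_rot: [0.04, 1.57, -0.04]
contact_force: [0.1, -0.3, -2.8]
opening: 0.0128
```

servo_tool([
  {"tx":0,"ty":0,"tz":-0.3,"rx":0,"ry":0,"rz":0,"claw":0},
  {"tx":0,"ty":0,"tz":-0.6,"rx":0,"ry":0,"rz":0,"claw":0},
  {"tx":0,"ty":0,"tz":-0.9,"rx":0,"ry":0,"rz":0,"claw":0},
  {"tx":0,"ty":0,"tz":-1.2,"rx":0,"ry":0,"rz":0,"claw":0},
  {"tx":0,"ty":0,"tz":-1.5,"rx":0,"ry":0,"rz":0,"claw":0},
])

```text
clock: 8.57
eef_pos: [0.4889, 0.04, 0.2462]
tool_rot: [0.04, 1.57, -0.04]
contact_force: [-0.9, 0.2, -1.7]
opening: 0.0128
```

```bash
python3 - <<'E'
from h import *
c=shot('scene','scene5.png');F=[]
for k in range(12): camera('scene');F.append(state()['contact_force'])
s=state(); print(s['clock'],s['eef_pos'],np.mean(F,0))
E
python3 z.py scene5.png 290 180 80 90 7 z10.png
```

```text
9.2167 [0.48888447 0.03997174 0.24641754] [-0.44517667 -0.13449689 -1.03383099]
```

View pics/z10.png

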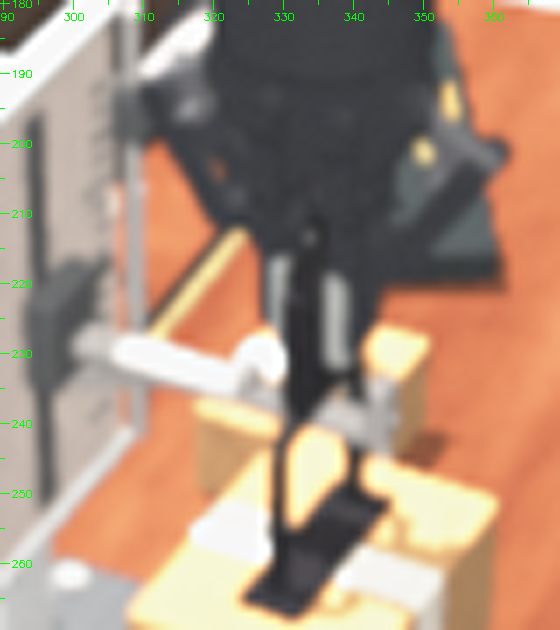

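servo_tool([
  {"tx":0,"ty":0,"tz":-0.2,"rx":0,"ry":0,"rz":0,"claw":0},
  {"tx":0,"ty":0,"tz":-0.4,"rx":0,"ry":0,"rz":0,"claw":0},
  {"tx":0,"ty":0,"tz":-0.6,"rx":0,"ry":0,"rz":0,"claw":0},
  {"tx":0,"ty":0,"tz":-0.8,"rx":0,"ry":0,"rz":0,"claw":0},
  {"tx":0,"ty":0,"tz":-0.8,"rx":0,"ry":0,"rz":0,"claw":0},
])

```text
clock: 9.63
eef_pos: [0.4889, 0.04, 0.2379]
tool_rot: [0.04, 1.57, -0.04]
contact_force: [0.1, -0.1, -0.1]
opening: 0.0128
```

Run:
```python
from h import *
F=[]
for k in range(30): camera('scene');F.append(state()['contact_force'])
s=state(); print(s['clock'],s['eef_pos'],np.mean(F,0),np.std(F,0))
```

```text
11.1333 [0.48882954 0.03995758 0.23834024] [ 0.09424922  0.04802646 -0.39273006] [0.44298633 0.43052631 0.52092363]
```

servo_tool([
  {"tx":0,"ty":0,"tz":-0.2,"rx":0,"ry":0,"rz":0,"claw":0},
  {"tx":0,"ty":0,"tz":-0.4,"rx":0,"ry":0,"rz":0,"claw":0},
  {"tx":0,"ty":0,"tz":-0.4,"rx":0,"ry":0,"rz":0,"claw":0},
  {"tx":0,"ty":0,"tz":-0.4,"rx":0,"ry":0,"rz":0,"claw":0},
  {"tx":0,"ty":0,"tz":-0.4,"rx":0,"ry":0,"rz":0,"claw":0},
], squeeze=20)

```text
clock: 11.55
eef_pos: [0.4888, 0.04, 0.2343]
tool_rot: [0.04, 1.57, -0.04]
contact_force: [0.2, -0.8, -0.2]
opening: 0.0131
```

servo_tool([
  {"tx":0,"ty":0,"tz":0,"rx":0,"ry":0,"rz":0,"claw":0.2},
  {"tx":0,"ty":0,"tz":0,"rx":0,"ry":0,"rz":0,"claw":0.3},
  {"tx":0,"ty":0,"tz":0,"rx":0,"ry":0,"rz":0,"claw":0.4},
  {"tx":0,"ty":0,"tz":0,"rx":0,"ry":0,"rz":0,"claw":0.5},
  {"tx":0,"ty":0,"tz":0,"rx":0,"ry":0,"rz":0,"claw":0.5},
])

```text
clock: 11.97
eef_pos: [0.4887, 0.04, 0.2343]
tool_rot: [0.04, 1.57, -0.04]
contact_force: [-0.9, -0.7, -0.0]
opening: 0.0426
```

```bash
python3 - <<'E'
from h import *
s=state(); print(s['clock'],s['eef_pos'],s['contact_force'],s['opening'])
for k in range(8):camera('scene')
c=shot('scene','scene6.png')
E
python3 z.py scene6.png 290 180 80 90 7 z11.png
```

```text
11.9667 [0.48874454 0.03996767 0.23432192] [-0.86618688 -0.67081614 -0.0023385 ] 0.04262292231210785
```

View pics/z11.png

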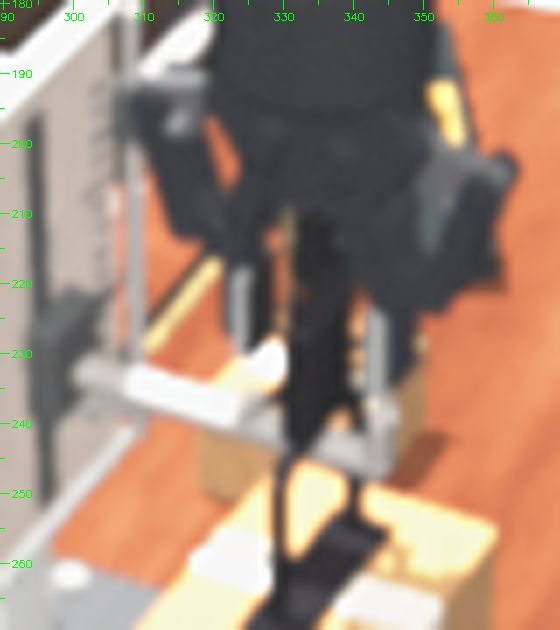

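servo_tool([
  {"tx":0,"ty":0,"tz":0.5,"rx":0,"ry":0,"rz":0,"claw":0.6},
  {"tx":0,"ty":0,"tz":1.5,"rx":0,"ry":0,"rz":0,"claw":0.6},
  {"tx":0,"ty":0,"tz":3,"rx":0,"ry":0,"rz":0,"claw":0.6},
  {"tx":0,"ty":0,"tz":5,"rx":0,"ry":0,"rz":0,"claw":0.6},
  {"tx":0,"ty":0,"tz":7.5,"rx":0,"ry":0,"rz":0,"claw":0.6},
])

```text
clock: 12.83
eef_pos: [0.488, 0.0399, 0.3099]
tool_rot: [0.04, 1.573, -0.04]
contact_force: [0.1, -0.0, -0.0]
opening: 0.0515
```

servo_tool([
  {"tx":0,"ty":0,"tz":3,"rx":0,"ry":0,"rz":0,"claw":0.6},
  {"tx":0,"ty":0,"tz":6,"rx":0,"ry":0,"rz":0,"claw":0.6},
  {"tx":0,"ty":-3,"tz":8,"rx":0,"ry":0,"rz":0,"claw":0.4},
  {"tx":2,"ty":-6,"tz":9,"rx":0,"ry":0,"rz":0,"claw":0.2},
  {"tx":4,"ty":-9,"tz":10,"rx":0,"ry":0,"rz":0,"claw":0},
])

```text
clock: 13.25
eef_pos: [0.5288, -0.0505, 0.4131]
tool_rot: [0.038, 1.565, -0.039]
contact_force: [1.1, 0.8, -0.4]
opening: 0.0153
```

servo_tool([
  {"tx":0,"ty":-4,"tz":0,"rx":0,"ry":0,"rz":0,"claw":0},
  {"tx":0,"ty":-8,"tz":0,"rx":0,"ry":0,"rz":0,"claw":0},
  {"tx":0,"ty":-12,"tz":0,"rx":0,"ry":0,"rz":0,"claw":0},
  {"tx":0,"ty":-12,"tz":0,"rx":0,"ry":0,"rz":0,"claw":0},
])

```text
clock: 13.58
eef_pos: [0.5288, -0.1771, 0.4097]
tool_rot: [0.042, 1.57, -0.049]
contact_force: [1.0, 0.2, -0.5]
opening: -0.0002
```

```bash
python3 - <<'E'
from h import *
for k in range(10):camera('scene')
c=shot('scene','scene7.png');c=shot('top','top7.png')
s=state(); print(s['clock'],s['eef_pos'],s['contact_force'],s['opening'])
E
python3 z.py scene7.png 265 165 85 90 7 z12.png;python3 z.py top7.png 250 185 120 100 6 z13.png
```

```text
14.1833 [ 0.52885499 -0.16926455  0.40946441] [ 0.23630715  0.99208982 -0.14200095] 1.4722501342936623e-05
```

View pics/z12.png

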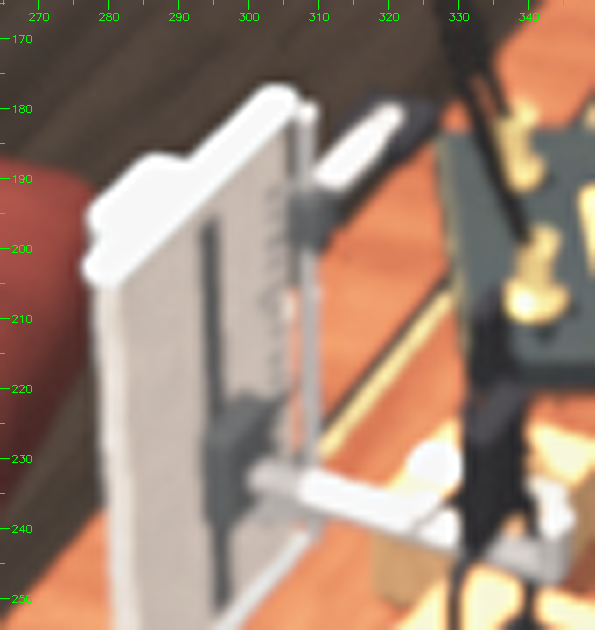

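View pics/z13.png

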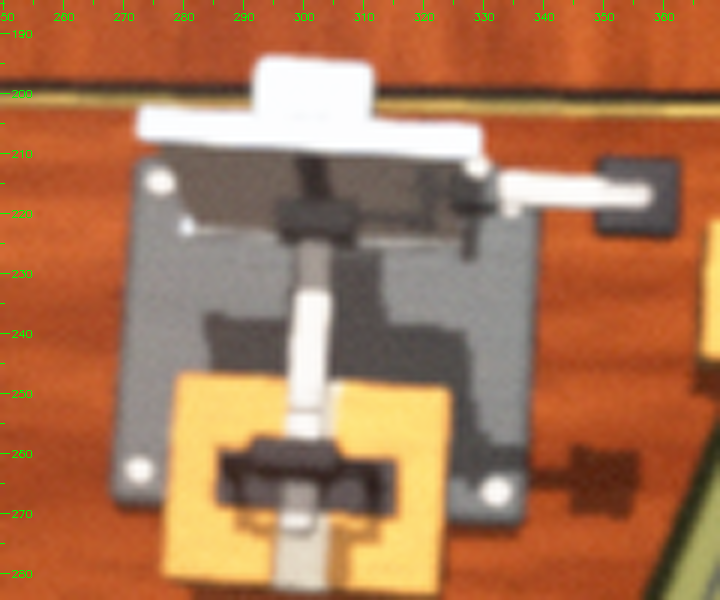

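Run:
```python
from h import *
a=load('scene0.png');b=load('scene7.png')
ga=cv2.cvtColor(a['img'],cv2.COLOR_RGB2GRAY);gb=cv2.cvtColor(b['img'],cv2.COLOR_RGB2GRAY)
for d in (.035,.04,.045):
  for P in [(.58,.036,.24),(.4636,.0415,.258)]:
    print(d,np.round(np.array(proj(a,P))),np.array(proj(a,(P[0],P[1],P[2]-d)))-proj(a,P))
def sub(x,y,w,h):
    T=ga[y:y+h,x:x+w]; S=gb[y:y+h+25,x-4:x+w+5]
    r=cv2.matchTemplate(S,T,cv2.TM_CCOEFF_NORMED); _,m,_,(i,j)=cv2.minMaxLoc(r)
    o=j
    if 0<j<r.shape[0]-1:
        p,q,s=r[j-1,i],r[j,i],r[j+1,i]; o=j+.5*(p-s)/(p-2*q+s)
    print((x,y,w,h),'shift',i-4,o,m)
sub(293,206,14,22); sub(292,206,24,24); sub(298,214,16,12); sub(318,216,10,14); sub(338,220,10,16)
# shadow-free: column edges in block
for g,n in((ga,'a'),(gb,'b')): print(n,g[200:245,299].tolist())
```

```text
0.035 [301. 219.] [ 0.35140089 11.52988908]
0.035 [344. 225.] [-0.25655933 11.87181371]
0.04 [301. 219.] [ 0.400802   13.15079959]
0.04 [344. 225.] [-0.29260521 13.53977098]
0.045 [301. 219.] [ 0.45000694 14.7652731 ]
0.045 [344. 225.] [-0.32850254 15.20085411]
(293, 206, 14, 22) shift 0 13.114596 0.9003288149833679
(292, 206, 24, 24) shift 1 13.175597 0.8828923106193542
(298, 214, 16, 12) shift 0 13.179217 0.9173204302787781
(318, 216, 10, 14) shift -4 11.888039 0.7249175310134888
(338, 220, 10, 16) shift 3 0 0.7190232872962952
a [164, 164, 164, 165, 165, 165, 162, 145, 116, 99, 97, 97, 93, 85, 77, 73, 72, 70, 75, 92, 101, 97, 84, 73, 81, 97, 124, 150, 163, 166, 166, 166, 167, 166, 167, 166, 167, 167, 169, 169, 167, 165, 163, 160, 160]
b [189, 188, 189, 189, 190, 192, 190, 191, 190, 191, 190, 190, 191, 190, 190, 190, 191, 191, 192, 188, 167, 136, 116, 113, 113, 112, 106, 96, 88, 84, 82, 85, 93, 96, 94, 88, 85, 91, 112, 143, 172, 188, 189, 186, 186]
```

servo_tool([
  {"tx":1.5,"ty":1.8,"tz":0,"rx":0,"ry":0,"rz":0,"claw":0},
  {"tx":3.5,"ty":4,"tz":-1,"rx":0,"ry":0,"rz":0,"claw":0},
  {"tx":5.5,"ty":6.3,"tz":-3,"rx":0,"ry":0,"rz":0,"claw":0},
  {"tx":6.2,"ty":7.1,"tz":-6,"rx":0,"ry":0,"rz":0,"claw":0},
  {"tx":6.2,"ty":7.1,"tz":-9,"rx":0,"ry":0,"rz":0,"claw":0},
])

```text
clock: 14.6
eef_pos: [0.5933, -0.0965, 0.319]
tool_rot: [0.038, 1.567, -0.037]
contact_force: [0.2, -0.5, -0.5]
opening: 0.0001
```

servo_tool([
  {"tx":0,"ty":0,"tz":-0.5,"rx":0,"ry":0,"rz":0,"claw":0},
  {"tx":0,"ty":0,"tz":-1,"rx":0,"ry":0,"rz":0,"claw":0},
  {"tx":0,"ty":0,"tz":-1,"rx":0,"ry":0,"rz":0,"claw":0},
])

```text
clock: 14.85
eef_pos: [0.5907, -0.0992, 0.3093]
tool_rot: [0.04, 1.571, -0.04]
contact_force: [0.9, 0.2, 0.0]
opening: -0.0
```

```bash
python3 - <<'E'
from h import *
camera('scene');camera('scene')
c=shot('scene','scene8.png');c=shot('top','top8.png')
s=state(); print(s['clock'],s['eef_pos'],s['contact_force'],s['opening'])
E
python3 z.py scene8.png 265 120 90 90 6 z14.png;python3 z.py top8.png 290 185 90 80 6 z15.png
```

```text
15.05 [ 0.59170704 -0.09972244  0.31157626] [-0.90028383  0.63869989  0.17669526] -7.888538804084048e-05
```

View pics/z14.png

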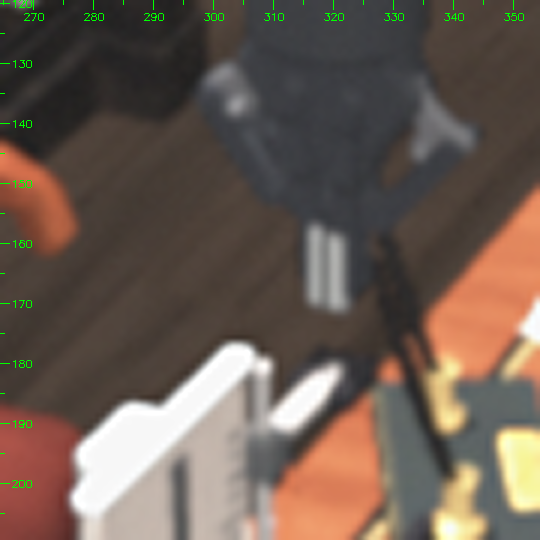

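View pics/z15.png

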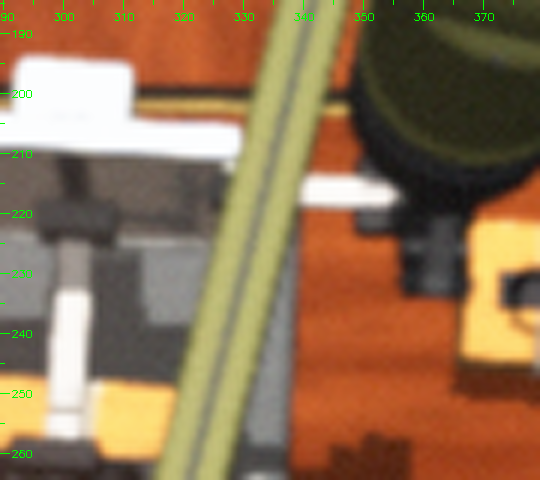

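```bash
python3 - <<'E'
from h import *
c=load('scene7.png')
th=-.05;X=np.array([np.cos(th),np.sin(th),0]);Y=np.array([-np.sin(th),np.cos(th),0]);O=np.array([.489,.04,0])+.11*X
for z in (.255,.265,.275):
    p=O-.128*Y; p[2]=z
    print(z,[np.round(proj(c,p+X*a*.016+Y*b*.017+[0,0,h*.006]),1).tolist() for a,b,h in ((-1,-1,1),(1,-1,1),(-1,1,1),(-1,-1,-1),(-1,1,-1))])
E
python3 z.py scene7.png 300 170 40 35 16 z16.png
```

```text
0.255 [[327.5, 183.3], [316.7, 180.4], [321.4, 189.5], [327.5, 187.2], [321.4, 193.4]]
0.265 [[327.5, 180.0], [316.6, 177.1], [321.4, 186.2], [327.5, 184.0], [321.4, 190.1]]
0.275 [[327.5, 176.7], [316.6, 173.8], [321.4, 182.8], [327.5, 180.7], [321.4, 186.8]]
```

View pics/z16.png

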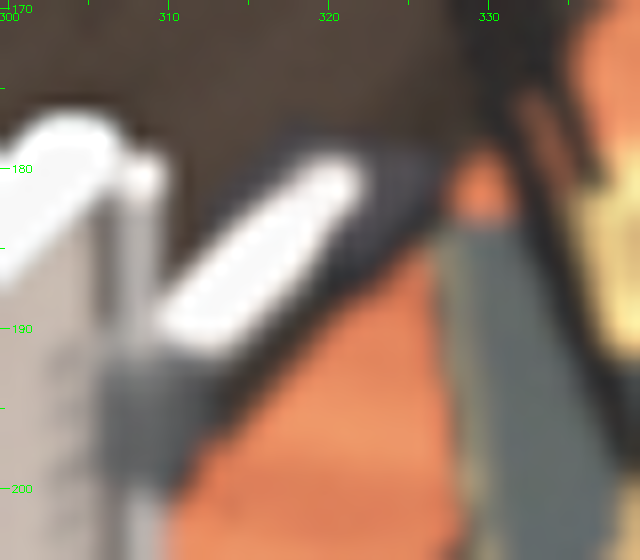

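servo_tool([
  {"tx":0,"ty":0,"tz":-1,"rx":0,"ry":0,"rz":0,"claw":0},
  {"tx":0,"ty":0,"tz":-1.8,"rx":0,"ry":0,"rz":0,"claw":0},
  {"tx":0,"ty":0,"tz":-2.2,"rx":0,"ry":0,"rz":0,"claw":0},
  {"tx":0,"ty":0,"tz":-2.5,"rx":0,"ry":0,"rz":0,"claw":0},
  {"tx":0,"ty":0,"tz":-2.8,"rx":0,"ry":0,"rz":0,"claw":0},
])

```text
clock: 15.47
eef_pos: [0.5904, -0.099, 0.2806]
tool_rot: [0.04, 1.572, -0.04]
contact_force: [-2.0, 0.7, 1.7]
opening: -0.0003
```

servo_tool([
  {"tx":0,"ty":0,"tz":-0.3,"rx":0,"ry":0,"rz":0,"claw":0},
  {"tx":0,"ty":0,"tz":-0.6,"rx":0,"ry":0,"rz":0,"claw":0},
  {"tx":0,"ty":0,"tz":-0.9,"rx":0,"ry":0,"rz":0,"claw":0},
  {"tx":0,"ty":0,"tz":-1.3,"rx":0,"ry":0,"rz":0,"claw":0},
  {"tx":0,"ty":0,"tz":-1.7,"rx":0,"ry":0,"rz":0,"claw":0},
])

```text
clock: 15.88
eef_pos: [0.5909, -0.099, 0.2642]
tool_rot: [0.04, 1.57, -0.04]
contact_force: [-0.4, 0.3, 2.0]
opening: 0.0003
```

servo_tool([
  {"tx":0,"ty":0,"tz":-0.6,"rx":0,"ry":0,"rz":0,"claw":0},
  {"tx":0,"ty":0,"tz":-1.2,"rx":0,"ry":0,"rz":0,"claw":0},
  {"tx":0,"ty":0,"tz":-1.8,"rx":0,"ry":0,"rz":0,"claw":0},
  {"tx":0,"ty":0,"tz":-2.4,"rx":0,"ry":0,"rz":0,"claw":0},
  {"tx":0,"ty":0,"tz":-3,"rx":0,"ry":0,"rz":0,"claw":0},
])

```text
clock: 16.3
eef_pos: [0.591, -0.0991, 0.2336]
tool_rot: [0.04, 1.57, -0.04]
contact_force: [0.4, 0.4, 2.4]
opening: 0.0003
```

```bash
python3 - <<'E'
from h import *
c=shot('scene','scene9.png');c=shot('top','top9.png')
s=state(); print(s['clock'],s['eef_pos'],s['contact_force'],s['opening'])
E
python3 z.py scene9.png 285 150 70 80 8 z17.png
```

```text
16.4 [ 0.59041173 -0.09889687  0.23277335] [-0.34907303 -0.55769438 -0.52511034] -0.0001140962977386794
```

View pics/z17.png

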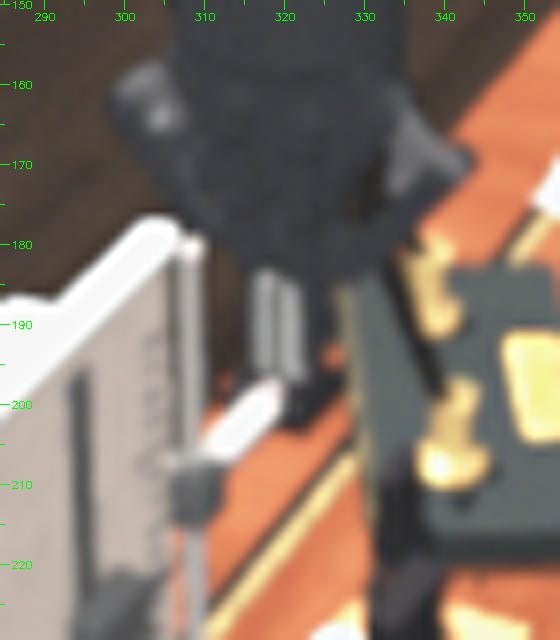

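```bash
cat > ms.py <<'E'
from h import *
import sys
a=load('scene7.png');b=load(sys.argv[1])
ga=cv2.cvtColor(a['img'],cv2.COLOR_RGB2GRAY);gb=cv2.cvtColor(b['img'],cv2.COLOR_RGB2GRAY)
P=np.array([.590,-.045,.267]); p0=proj(a,P); print('bracket proj',p0)
for x,y,w,h in ((303,188,12,16),(304,191,8,12),(303,187,16,18)):
    T=ga[y:y+h,x:x+w];S=gb[y:y+h+35,x-3:x+w+4]
    r=cv2.matchTemplate(S,T,cv2.TM_CCOEFF_NORMED);_,m,_,(i,j)=cv2.minMaxLoc(r);o=float(j)
    if 0<j<r.shape[0]-1: p,q,s=r[j-1,i],r[j,i],r[j+1,i];o=j+.5*(p-s)/(p-2*q+s)
    zs=np.linspace(0,.1,201); v=[proj(a,P-[0,0,d])[1]-p0[1] for d in zs]
    print(i-3,round(o,2),round(float(m),3),'travel',round(float(np.interp(o,v,zs)),4))
E
python3 ms.py scene9.png
```

```text
bracket proj (np.float64(311.8123676989848), np.float64(192.2314783802295))
-1 15.8 0.89 travel 0.0482
0 15.53 0.894 travel 0.0473
-1 15.96 0.74 travel 0.0487
```

servo_tool([
  {"tx":0,"ty":0,"tz":-0.5,"rx":0,"ry":0,"rz":0,"claw":0},
  {"tx":0,"ty":0,"tz":-1,"rx":0,"ry":0,"rz":0,"claw":0},
  {"tx":0,"ty":0,"tz":-1.4,"rx":0,"ry":0,"rz":0,"claw":0},
  {"tx":0,"ty":0,"tz":-1.7,"rx":0,"ry":0,"rz":0,"claw":0},
  {"tx":0,"ty":0,"tz":-1.7,"rx":0,"ry":0,"rz":0,"claw":0},
])

```text
clock: 16.82
eef_pos: [0.5907, -0.099, 0.2165]
tool_rot: [0.04, 1.571, -0.04]
contact_force: [-0.2, -0.2, 0.4]
opening: 0.0002
```

```bash
python3 - <<'E'
from h import *
c=shot('scene','scene10.png')
for k in range(4): print(state()['clock'],state()['eef_pos'],state()['contact_force'][2]);camera('scene')
E
python3 ms.py scene10.png
```

```text
16.8667 [ 0.59052461 -0.09898559  0.21670717] -0.1823199001459484
16.9167 [ 0.59049941 -0.09897182  0.21688117] 0.10516005760981734
16.9667 [ 0.59058168 -0.09897225  0.21704712] -1.0149525561971735
17.0167 [ 0.59061418 -0.0989933   0.21715587] 0.30991249289727507
bracket proj (np.float64(311.8123676989848), np.float64(192.2314783802295))
-1 21.21 0.792 travel 0.0651
0 20.86 0.874 travel 0.064
0 21.29 0.636 travel 0.0653
```

servo_tool([
  {"tx":0,"ty":0,"tz":2,"rx":0,"ry":0,"rz":0,"claw":0},
  {"tx":0,"ty":0,"tz":5,"rx":0,"ry":0,"rz":0,"claw":0},
  {"tx":0,"ty":0,"tz":9,"rx":0,"ry":0,"rz":0,"claw":0},
  {"tx":0,"ty":0,"tz":13,"rx":0,"ry":0,"rz":0,"claw":0},
  {"tx":0,"ty":0,"tz":17,"rx":0,"ry":0,"rz":0,"claw":0},
])

```text
clock: 17.48
eef_pos: [0.5903, -0.0989, 0.389]
tool_rot: [0.04, 1.571, -0.04]
contact_force: [0.1, -0.0, -0.2]
opening: 0.0001
```

servo_tool([
  {"tx":0,"ty":-3,"tz":0,"rx":0,"ry":0,"rz":0,"claw":0},
  {"tx":0,"ty":-6,"tz":0,"rx":0,"ry":0,"rz":0,"claw":0},
  {"tx":0,"ty":-9,"tz":0,"rx":0,"ry":0,"rz":0,"claw":0},
  {"tx":0,"ty":-12,"tz":0,"rx":0,"ry":0,"rz":0,"claw":0},
  {"tx":0,"ty":-12,"tz":0,"rx":0,"ry":0,"rz":0,"claw":0},
])

```text
clock: 17.9
eef_pos: [0.5905, -0.2244, 0.3868]
tool_rot: [0.041, 1.571, -0.047]
contact_force: [0.2, 0.3, 0.4]
opening: 0.0
```

```bash
python3 - <<'E'
from h import *
for k in range(6):camera('scene')
c=shot('scene','scene11.png');t=shot('top','top11.png')
th=-.05;X=np.array([np.cos(th),np.sin(th),0]);Y=np.array([-np.sin(th),np.cos(th),0]);O=np.array([.489,.04,0])+.11*X
for z in (.195,.20,.205):
    p=O-.128*Y; p[2]=z
    print(z,[np.round(proj(c,p+X*a*.016+Y*b*.017+[0,0,h*.006]),1).tolist() for a,b,h in ((-1,-1,1),(1,-1,1),(-1,1,1),(-1,-1,-1),(-1,1,-1))])
E
python3 ms.py scene11.png
python3 z.py scene11.png 280 190 55 55 14 z18.png;python3 z.py top11.png 260 185 110 100 6 z19.png
```

```text
0.195 [[327.5, 202.5], [316.9, 199.5], [321.5, 208.9], [327.4, 206.3], [321.6, 212.6]]
0.2 [[327.5, 201.0], [316.9, 198.0], [321.5, 207.3], [327.5, 204.7], [321.6, 211.1]]
0.205 [[327.5, 199.4], [316.8, 196.4], [321.5, 205.7], [327.5, 203.2], [321.5, 209.5]]
bracket proj (np.float64(311.8123676989848), np.float64(192.2314783802295))
-1 21.22 0.795 travel 0.0651
0 20.87 0.874 travel 0.064
0 21.28 0.642 travel 0.0653
```

View pics/z18.png

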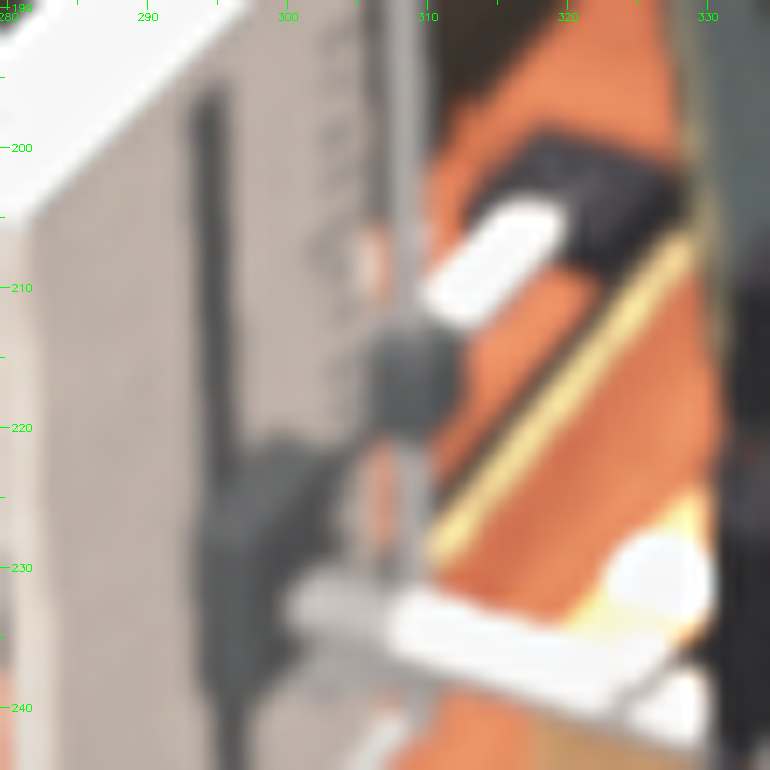

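View pics/z19.png

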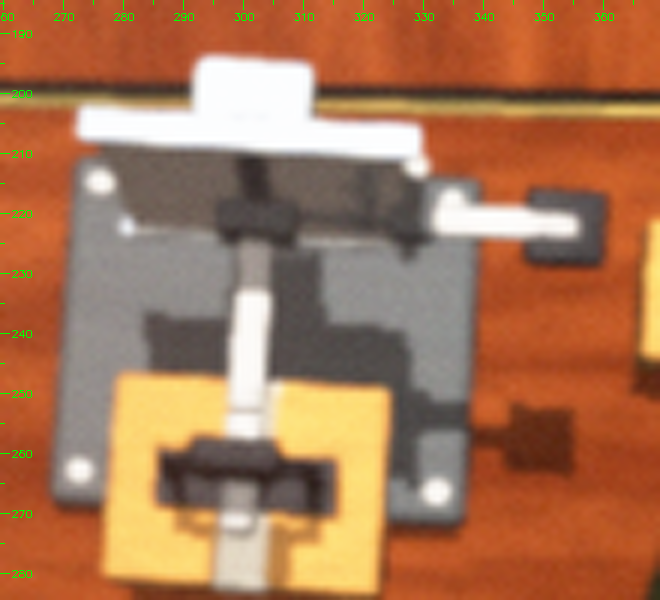

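Run:
```python
from h import *
c=load('scene11.png');t=load('top11.png')
th=-.05;X=np.array([np.cos(th),np.sin(th),0]);Y=np.array([-np.sin(th),np.cos(th),0]);O=np.array([.489,.04,0])+.11*X
for dx in(-.02,-.01,0):
  for z in (.195,.20,.205):
    p=O-.044*Y+dx*X; p[2]=z; q=O-.075*Y; q[2]=z
    print(dx,z,'ptr',np.round(proj(c,p),1),'top',np.round(proj(t,p),1),'bracket',np.round(proj(c,q),1))
a=c['img'][205:240,296:316]; cv2.imwrite('pics/z20.png',cv2.resize(a[:,:,::-1],None,fx=20,fy=16,interpolation=2))
g=cv2.cvtColor(c['img'],cv2.COLOR_RGB2GRAY)
# pad edges: columns
for u in (324,326): print(u,g[192:214,u].tolist())
# hook seat level: parcel-free, tip top etc
b=load('scene7.png'); print('hook change 7->11', np.abs(cv2.cvtColor(b['img'],cv2.COLOR_RGB2GRAY)[215:245,294:304].astype(int)-g[215:245,294:304]).mean())
```

```text
-0.02 0.195 ptr [310.8 224.3] top [319.7 227.3] bracket [309.7 216.1]
-0.02 0.2 ptr [310.7 222.7] top [319.7 227. ] bracket [309.7 214.5]
-0.02 0.205 ptr [310.7 221.1] top [319.7 226.6] bracket [309.6 212.9]
-0.01 0.195 ptr [307.3 223.2] top [320.  223.4] bracket [309.7 216.1]
-0.01 0.2 ptr [307.3 221.6] top [320.  223.1] bracket [309.7 214.5]
-0.01 0.205 ptr [307.2 220. ] top [320.  222.7] bracket [309.6 212.9]
0 0.195 ptr [303.9 222.2] top [320.2 219.5] bracket [309.7 216.1]
0 0.2 ptr [303.9 220.6] top [320.2 219.1] bracket [309.7 214.5]
0 0.205 ptr [303.8 219. ] top [320.2 218.8] bracket [309.6 212.9]
324 [150, 150, 155, 160, 162, 164, 160, 144, 110, 82, 75, 73, 71, 63, 53, 47, 55, 80, 121, 180, 215, 217]
326 [138, 143, 150, 155, 159, 161, 161, 155, 131, 97, 73, 61, 53, 47, 57, 91, 138, 187, 210, 204, 182, 159]
hook change 7->11 7.36
```

View pics/z20.png

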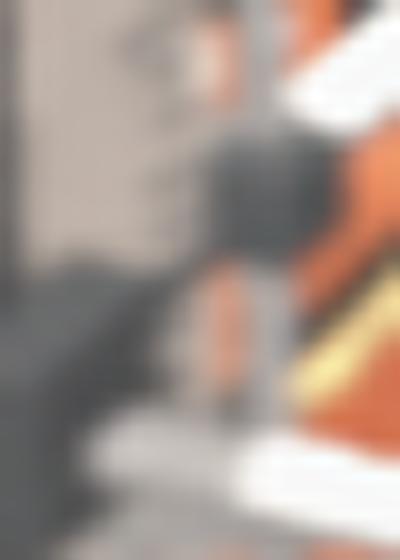

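Run:
```python
from h import *
c=shot('scene','scene12.png'); a=load('scene11.png')['img'].astype(int)
print(np.abs(a-c['img'])[170:330,280:380].max(), state()['contact_force'])
```

```text
25 [0.71135135 0.34746332 0.49925354]
```

View pics/scene12.png

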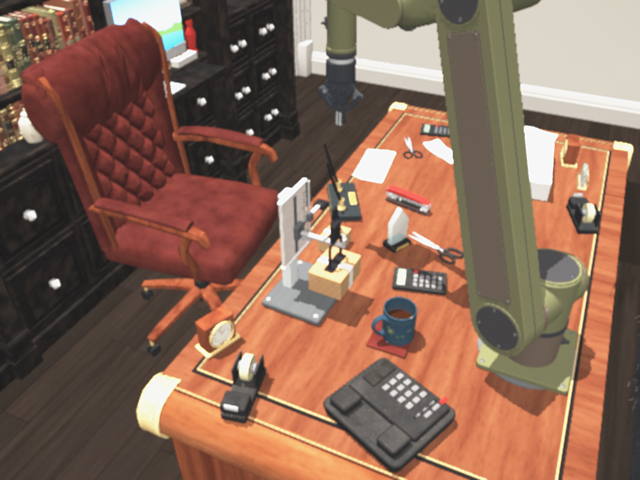

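The parcel hangs upright and still on the hook at (335,270). The award stands untouched at (397,230), and the arm is clear of everything.

```bash
python3 -c "
from bench import *
print(hand_in(), state()['clock'])"
```

```text
the job is handed in; nothing more can be done
the job is handed in; nothing more can be done
```

I picked up the larger parcel by its tab and hung its loop on the hook. I eased it down until the wrist force was nearly gone, about 0.4 N at the last averaged reading and then 4 mm lower, and let go. Then I pushed the marker down with shut fingers, backed the arm off and handed the job in at about 18 s of the 67 s. No verdict was reported.

**Last checks:**
- **Hanging:** the picture before hand-in showed the parcel upright on the hook, and the balance and parcel area was almost unchanged between the last two frames. The award stood in its place and the arm was clear of everything.
- **Dip:** about 40 mm from the images and 39 mm from the arm's height at release. That puts the pointer at about 200–201 mm.
- **Marker:** the pad's height came out at about 202 mm from the arm's height and the marker's travel, and about 199–200 mm from the pad's edges. These differ by 2–3 mm, but each is within about 2 mm of the pointer, inside the 6 mm limit.

**Not checked directly:** I never read the hook's speed. I kept the lowering to about 36 mm/s once the bar met the hook.

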